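Close up the coffee grinder and hold its lid at pulse

TASK

First lower the hinged lid of the coffee grinder's grounds bin until it is fully closed. Then fit the loose bayonet lid with the bar handle into the round grinding head, twist it clockwise (seen from above) half-way to its lock, so that the handle points at the single rib and well short of the lock click at the double rib, and keep holding it there against its spring: the job finishes with the gripper still holding the lid at half-way. Leave the other things on the worktop where they are.

Things in the scene. Friction and masses are not known exactly. Their poses are not given: they have to be found in the camera images.
- grinder: fixed coffee grinder on a black foot plate; origin on the worktop, on the axis of the round grinding head (aluminium, 108 across, rim 100 high; steel bayonet ring with a mouth 67 across). Two entry gaps, 14 wide, in the ring on the grinder's +x and -x sides, 80 across over both. The grounds bin, an open box 100 (x) x 90 (y), rim 75 high, stands at grinder (0, +130)
- seat (a point): point on the head's axis, 86 above the worktop (14 below the rim), where the underside of the bayonet lid rests when fully in. Axes as grinder
- half_rib (a point): the single raised rib on the head's rim, 0.56 rad clockwise (from above) of the +x entry gap, 49 from the axis: half-way mark for the handle. An equal rib lies across the head. The double ribs (lock) are at 1.12 rad. Axes as grinder
- collar (a joint): rad, sprung collar in the mouth, turned by the lid's lugs standing in its notches (12 wide, under the entry gaps at 0); grows clockwise from above. The lid turns about 0.07 more (slack). Springs back when let go: 0.03 N m at 0, 0.10 at 0.52. Half-way is 0.52; the click is felt from about 0.7, locked from about 1.0
- bin_lid (a joint): angle in rad of the hinged lid of the grounds bin: 0 closed, grows as it opens upward to 1.6. It starts standing open. A stiff hinge (0.08 N m) keeps it where it is left; it closes with 1 to 3 N on its outer side
- bin_lid_hinge (a point): middle of the bin lid's hinge line, on the bin's far (+x) rim, 75 above the worktop, at grinder (53, 130). The hinge line runs along the grinder's y. Axes as grinder
- bin_lid_edge (a point): middle of the bin lid's free edge, on its upper (outer) face, 106 from the hinge line and 6 above it when closed, then at the -x side of the bin. The lid is a grey plate 96 wide, 6 thick (lower face through the hinge line), with a tab 12 long, 34 wide at this edge
- cup_lid: loose bayonet lid, 110 to 180 g, handle up: black plug 62 across, 16 tall, two lugs at its foot (7 wide, 6 tall, 74 over both), disc 84 across, 6 thick, bar handle 72 long (x), 16 thick (y), 32 tall, top at 54. Origin: centre of underside; x = line of lugs and bar. Fits either way round; fully in, origin at seat; turned, the lugs lie under the ring with 2 play
- tumbler: white handleless ceramic cup, 70 across, 85 tall; origin under its centre. To be left alone
- canister_lid: round wooden canister lid with a small round knob, 88 across, 34 tall: not the grinder's lid; origin under its centre. To be left alone
- mill: steel pepper mill, 52 across, 135 tall; origin under its centre. To be left alone
- spoon: wooden spoon, 190 long, lying; origin near its middle. To be left alone
- soap: black soap bottle, 60 across, 150 tall; origin under its centre. To be left alone
- jar: glass jar with steel cap, 68 across, 90 tall; origin under its centre. To be left alone
Things that resemble listed ones, but are neither listed nor needed, are in the scene too. Leave any red, turquoise or yellow look-alike of the cup_lid alone.

How it is judged:
On the way, in this order (a step that is already met when the one before it is completed fails the run):
1. the bin lid is lowered fully closed (value of joint bin_lid below 0.06 rad), for 0.2 s.
2. the bayonet lid is fully down in the mouth (z of cup_lid in the frame of seat between -0.004 and 0.004 m and horizontal distance between cup_lid and seat below 0.005 m and angle between cup_lid's own z axis and vertical below 0.1 rad), for 0.05 s.
3. the lid is twisted half-way and held there by the fingers (all of step 2 and value of joint collar between 0.38 and 0.66 rad and contact force between the fingers and cup_lid above 1.5 N), for 0.5 s.
At the end, for the whole second after the job is handed in: The bin lid is closed (below 0.06 rad); the bayonet lid is fully in (within 4 mm of seat height, 5 mm of the axis, level within 0.1 rad); the collar stands half-way (0.38 to 0.66 rad) and the fingers still hold the lid (over 1.5 N) (all of step 3 and value of joint bin_lid below 0.06 rad); the arm keeps its last pose, push and grip.
It fails at once if the lid is turned into the lock click (collar past 0.85 rad) (value of joint collar above 0.85 rad).
It fails at once if a bystander is moved more than 30 mm (distance of any of tumbler, canister_lid, mill, spoon, soap, jar from where it was at the start of the episode above 0.03 m).
It also fails if it takes over 70 s, if anything falls off the work surface, if the arm or the gripper's body presses on something with over 40 N, if the wrist force passes 120 N, or if a joint passes its speed limit or range.

ROBOT

A 7-joint arm with a two-finger parallel gripper is mounted at the origin on the work surface. World frame = base frame: x ahead of the robot, y to its left, z up, the work surface at z = 0. Lengths are in m, angles in rad, forces in N, time in s.
With the tool pointing down it reaches from about 0.4 to 0.85 m from the base axis. Payload 10.4 kg.
Tool frame: the origin (TCP) lies between the finger pads; the fingertips stand ahead of it and the grasp point (between the pads) lies 6 mm ahead of it (finger_overhang is the z of the fingertips in the tool frame, in m); z points along the fingers, y is the direction in which the jaws open and shut (so a half turn about z gives the same grasp; the last joint's range is limited). The gripper opens to 85 mm and grips with 20 to 120 N. Pads are 22 mm wide; open, the fingers measure 114 mm over their backs; the gripper's body (76 mm by 85 mm) begins 54 mm behind the grasp point. The pads swing forward as they close: fully open they stand 13 mm farther back than shut.
Start: joints at [1.29, 0.332, -0.065, 1.46, 0.022, 1.35, -0.088], TCP at [0.159, -0.604, 0.256] pointing down, gripper open.
Joint ranges: [-2.6, 2.6], [-0.5, 2.12], [-1.47, 1.34], [0.16, 2.42], [-1.27, 4.41], [0.06, 2.06], [-2.6, 2.6]. Speed limits (rad/s): [2.22, 2.22, 2.79, 2.79, 3.14, 3.14, 3.14].

INTERFACE

Orientations are given as a unit quaternion [x, y, z, w].
In Python, from workcell import * gives the robot as it stands.
- The arm moves only by the shell command python3 -m creep 'ROWS' [FORCE]. ROWS is JSON, a list of rows, each a list of 7 numbers: the turn, a rotation vector about the tool's x, y, z in rad, then the shift along the tool's x, y, z in mm, then the closure in counts, from 0 (fully open) to 255 (shut). In form: [[wx, wy, wz, dx, dy, dz, claw], ...]. A call has 1 to 8 rows; each row shifts and turns the commanded pose from where the row before left it, along the tool's axes as they then stand; what a row does not reach is not made up. A row lasts 1/10 s, in which the tool goes at most 50 mm and 8.59 degrees, less where a joint would pass 70% of its speed; a pose out of reach is approached as far as the arm can. A call is refused whole if a number of a shift passes 50 or a number of a turn 0.15, either way. A call with a gripper value outside its range is refused whole. The fingers move at their own pace and stop on an object; FORCE is the grip in N (left out, the last holds). Time passes only in rows, so rows that do not move let the fingers close. It gives the time, the measured TCP pose, the force and the opening at its end, in the units of the state.
- get_obs(): the state, without advancing time (a new reading comes with each control period).
- camera(name): name is "side" or "top"; returns (picture, depth): 400x640x3 uint8, blue, green, red; 400x640 float32, m along the optical axis (not along the pixel's ray), 0 where there is no reading.
- camera_model(name): a dict with "camera_matrix" (3x3 intrinsics, pixels), "k1" (the pictures are not rectified: a ray, as slopes to the right and down, at radius r is drawn at 1 + k1 r^2 times it, then the intrinsics apply), "R" (3x3) and "t" (3): a world point X has camera coordinates R X + t. Camera axes: x right, y down, z forward; pixel columns grow to the right and rows downward; lengths in m; the calibration is good to about 2 mm. A picture is of the moment at which its call begins. camera_model takes no time and is no camera call.
- hand_in(): hands the job in, once; it reports no verdict.
The state is a dict: "clock": time; "joint_pos": joint angles; "joint_velocities": joint speeds; "tau": joint torques, N m; "position": TCP position; "ee_rot": TCP orientation; "ft_force": force on the tool from outside, world axes, zero at the start; "torque": the same for the moment, N m; "grip_width": opening from 0.0 (shut) to 1.0 (fully open).
Only numpy, scipy, OpenCV 4.12 (cv2) and the standard library are available. Lean on these libraries where they do the work, as an engineer would, in place of code of your own. Each camera call takes 0.05 s, during which the arm holds its last target.

## Working session

There is one attempt and no reset: what is moved stays moved. The work goes in short steps, Python scripts to look and compute and a shell command to move; the robot and the scene stay as the last step left them, time stands still between calls to the robot, and variables do not carry over. Pictures are saved under pics/ and viewed, and the job is handed in when it is done.

```bash
mkdir -p pics; ls; python3 - <<'E'
from workcell import *
import cv2
o=get_obs();print({k:o[k] for k in ['clock','position','ee_rot','ft_force','grip_width']})
import numpy as np
for n in ['top','side']:
    p,d=camera(n);cv2.imwrite(f'pics/{n}0.png',p);np.savez(f'{n}0.npz',p=p,d=d)
    m=camera_model(n);print(n,m)
try: print(finger_overhang)
except Exception as e: print(e)
E
```

```text
pics
{'clock': 0.0, 'position': array([ 0.15924977, -0.60401331,  0.25550935]), 'ee_rot': array([ 9.91703295e-01,  1.28545919e-01, -1.32747162e-04, -7.10477619e-04]), 'ft_force': array([-0.19380688, -0.13731035,  0.21185806]), 'grip_width': 1.0007128026634102}
top {'camera_matrix': array([[365.15911033,   0.        , 318.34353927],
       [  0.        , 365.15911033, 203.17345709],
       [  0.        ,   0.        ,   1.        ]]), 'k1': -0.03866820100144319, 'R': array([[-0.01855407, -0.99982672,  0.00151135],
       [-0.99587801,  0.01834652, -0.0888279 ],
       [ 0.08878478, -0.00315324, -0.99604584]]), 't': array([0.03426857, 0.57231586, 1.02164919])}
side {'camera_matrix': array([[377.86017424,   0.        , 310.90479869],
       [  0.        , 377.86017424, 200.45578695],
       [  0.        ,   0.        ,   1.        ]]), 'k1': -0.07399392821604879, 'R': array([[ 0.93766793, -0.34728271,  0.01317473],
       [-0.22450274, -0.63422717, -0.73983405],
       [ 0.26528735,  0.6907609 , -0.67266039]]), 't': array([-0.51121418,  0.22909019,  0.79929815])}
0.025
```

View pics/top0.png

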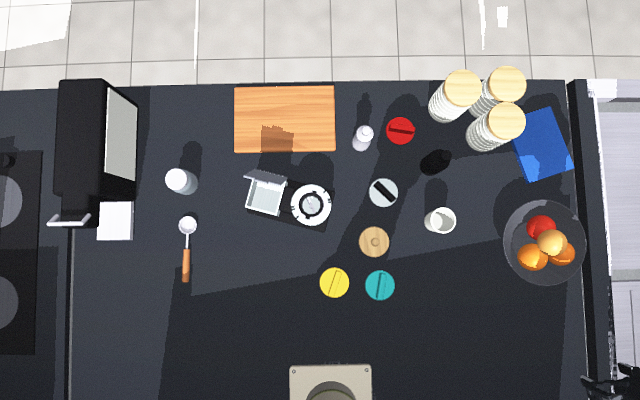

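View pics/side0.png

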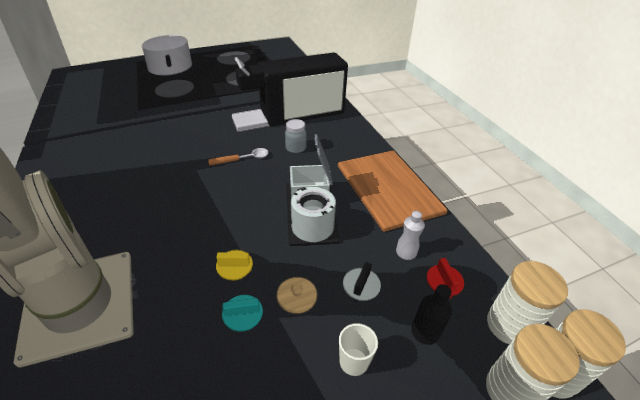

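The top view shows the grinder head at (311,205), with the bin and its open lid at (266,192). The candidates for the lid are grey disc with black bar (383,192), red (400,131), yellow (334,283) and turquoise (380,285). The wooden lid with the round knob is at (374,242). Only the grey one at (383,192) isn't an excluded colour, and it has a bar handle. I'll confirm it in enlarged crops.

```bash
cat > h.py <<'E'
import numpy as np,cv2
from workcell import *
def ray(n,u,v):
    m=camera_model(n);K=m['camera_matrix'];k=m['k1']
    q=np.array([(u-K[0,2])/K[0,0],(v-K[1,2])/K[1,1]]);s=q.copy()
    for _ in range(20): s=q/(1+k*(s@s))
    R=np.array(m['R']);t=np.array(m['t'])
    return -R.T@t, R.T@np.array([s[0],s[1],1.])
def onz(n,u,v,z):
    c,d=ray(n,u,v);return c+d*(z-c[2])/d[2]
def dep(n,u,v,D):
    c,d=ray(n,u,v);return c+d*D
def proj(n,X):
    m=camera_model(n);K=m['camera_matrix'];c=np.array(m['R'])@np.array(X)+m['t']
    s=c[:2]/c[2];s=s*(1+m['k1']*(s@s));return np.array([s[0]*K[0,0]+K[0,2],s[1]*K[1,1]+K[1,2]])
def crop(n,p,u,v,w,h,f,name):
    c=p[v-h:v+h,u-w:u+w];cv2.imwrite(name,cv2.resize(c,None,fx=f,fy=f,interpolation=cv2.INTER_CUBIC))
E
python3 - <<'E'
from h import *
t=np.load('top0.npz');s=np.load('side0.npz')
crop('top',t['p'],320,195,100,60,4,'pics/tc.png')
crop('side',s['p'],335,220,75,75,4,'pics/sc.png' )
for n,z,u,v in [('top',t,383,192),('top',t,311,205),('side',s,362,285)]: print(z['d'][v,u],dep(n,u,v,z['d'][v,u]))
E
```

```text
1.0254749 [ 0.5988473  -0.15859638  0.05004077]
1.0101663 [0.56491787 0.04420332 0.06174378]
0.7902388 [ 0.58919056 -0.18851372  0.05224961]
```

View pics/tc.png

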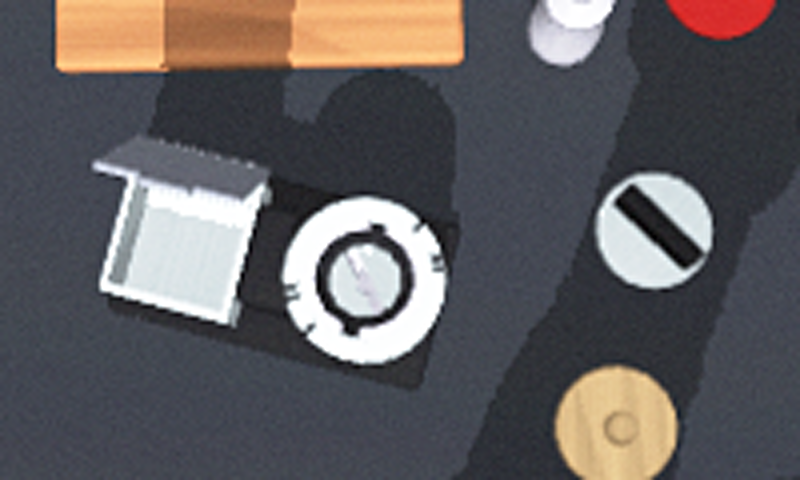

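View pics/sc.png

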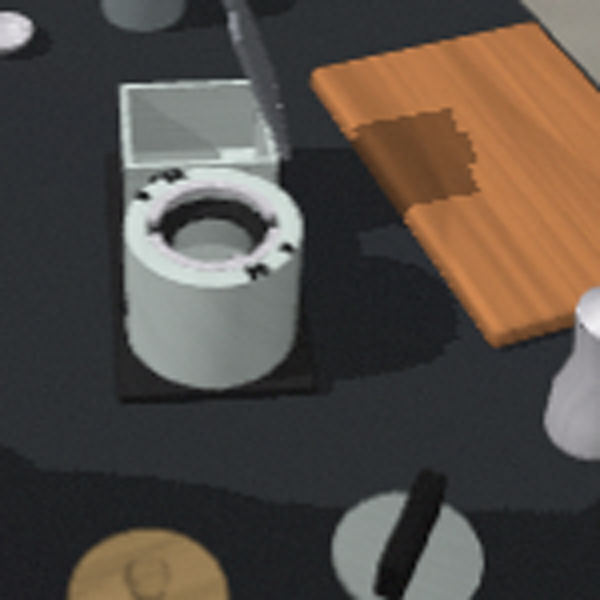

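The crops confirm it: the grey disc with the black bar, crop (655,230), is the cup_lid. On the head, the gaps are at crop (376,230) and (351,325), and the single ribs at (419,227) and (310,329). I'll measure these now.

```bash
cat > meas.py <<'E'
from h import *
t=np.load('top0.npz');p=t['p'];d=t['d'];g=cv2.cvtColor(p,cv2.COLOR_BGR2GRAY)
s=np.load('side0.npz');gs=cv2.cvtColor(s['p'],cv2.COLOR_BGR2GRAY)
# head outer rim by bright mask
def blob(m,u,v):
    n,l,st,c=cv2.connectedComponentsWithStats(m.astype(np.uint8));
    ids=l[v-3:v+4,u-3:u+4];ids=ids[ids>0];return l==np.bincount(ids).argmax()
def fit(pts):
    x,y=pts[:,0],pts[:,1];A=np.c_[2*x,2*y,np.ones(len(x))];a=np.linalg.lstsq(A,x*x+y*y,rcond=None)[0]
    return a[:2],np.sqrt(a[2]+a[0]**2+a[1]**2)
def outline(m): return max(cv2.findContours(m.astype(np.uint8),0,1)[0],key=cv2.contourArea)[:,0,:]
hb=blob(g>170,297,198)
P=np.array([onz('top',u,v,0.1)[:2] for u,v in outline(hb)]);C,r=fit(P);
res=np.hypot(*(P-C).T)-r;P2=P[abs(res)<.002];C,r=fit(P2);print('head',C,r,len(P2))
# dark features in annulus r 44-54: ribs ; r 34-39: gaps
up=[];G=[]
for rad,name in [(0.0375,'gap'),(0.049,'rib')]:
    a=np.arange(0,2*np.pi,.02);pr=np.array([proj('top',[C[0]+rad*np.cos(x),C[1]+rad*np.sin(x),.1]) for x in a]).astype(np.float32)
    val=cv2.remap(g,pr[:,0].copy().reshape(-1,1),pr[:,1].copy().reshape(-1,1),1).ravel()
    m=val<(110 if name=='gap' else 175)
    i=0;out=[]
    idx=np.where(m)[0]
    for k in np.split(idx,np.where(np.diff(idx)>1)[0]+1):
        if len(k): out.append((round(float(a[k].mean()),3),len(k),int(val[k].min())))
    print(name,out)
# cup lid
ld=blob(g>140,376,200)
P=np.array([onz('top',u,v,0.022)[:2] for u,v in outline(ld)]);c,r=fit(P);print('disc',c,r)
m=np.zeros_like(g);cv2.circle(m,(383,192),14,1,-1)
hm=blob((g<75)&(m>0),384,192)
(cx,cy),wh,an=cv2.minAreaRect(outline(hm));print('handle px',cx,cy,wh,an,onz('top',cx,cy,.054))
ys,xs=np.where(hm);W=np.array([onz('top',u,v,.054)[:2] for u,v in zip(xs,ys)])
w,V=np.linalg.eigh(np.cov(W.T));print('handle c',W.mean(0),'yaw',np.arctan2(V[1,1],V[0,1])%np.pi,np.sqrt(w*12))
# side view head + lid
hb=blob((gs>120)&(s['d']>0),300,225) 
E
python3 meas.py
```

```text
head [0.56328493 0.04439052] 0.05273357087549174 81
gap [(2.86, 9, 46), (6.01, 8, 72)]
rib [(1.66, 5, 107), (1.8, 3, 114), (2.28, 5, 103), (4.91, 12, 92), (5.47, 4, 130)]
disc [ 0.60151485 -0.16333561] 0.03635234715748227
handle px 384.2500305175781 191.75003051757812 (24.041629791259766, 6.363960266113281) 45.0 [ 0.59902642 -0.16140998  0.054     ]
handle c [ 0.60020081 -0.16137451] yaw 0.7852963920438167 [0.01843803 0.06885446]
```

```bash
cat > meas2.py <<'E'
from h import *
def cloud(n,f):
    z=np.load(f);d=z['d'];m=camera_model(n);K=np.array(m['camera_matrix'])
    v,u=np.mgrid[0:400,0:640];pts=np.stack([u,v],-1).reshape(-1,1,2).astype(np.float64)
    s=cv2.undistortPoints(pts,K,np.array([m['k1'],0,0,0,0.]),None,None).reshape(400,640,2) if 1 else 0
    c=np.dstack([s,np.ones((400,640))])*d[...,None]
    X=(c-np.array(m['t']))@np.array(m['R']);X[d==0]=np.nan;return X,z['p']
if __name__=='__main__':
    for n in ['top','side']:
        X,p=cloud(n,n+'0.npz')
        q=X.reshape(-1,3)
        for nm,c,rr,zl,zh in [('headtop',(.563,.044),.062,.094,.106),('disc',(.6,-.162),.05,.016,.027),('bar',(.6,-.162),.05,.045,.06)]:
            k=(np.hypot(q[:,0]-c[0],q[:,1]-c[1])<rr)&(q[:,2]>zl)&(q[:,2]<zh);w=q[k]
            (cx,cy),r=cv2.minEnclosingCircle(w[:,:2].astype(np.float32))
            rect=cv2.minAreaRect((w[:,:2]*1000).astype(np.float32))
            e,V=np.linalg.eigh(np.cov(w[:,:2].T))
            print(n,nm,k.sum(),'circ',cx,cy,r,'rect',rect,'mean',w.mean(0),'yaw',np.arctan2(V[1,1],V[0,1])%np.pi)
        # bin lid: points above z .08 near bin
        k=(q[:,0]>.53)&(q[:,0]<.76)&(q[:,1]>.08)&(q[:,1]<.28)&(q[:,2]>.085)&(q[:,2]<.25);w=q[k]
        mu=w.mean(0);nv=np.linalg.svd(w-mu)[2][2];print(n,'lid',k.sum(),mu,nv,w.min(0),w.max(0))
E
python3 meas2.py
```

```text
top headtop 747 circ 0.5628979802131653 0.04391630366444588 0.053768012672662735 rect ((562.7325439453125, 44.1553955078125), (104.02726745605469, 105.7662353515625), 43.71662139892578) mean [0.56265936 0.04421127 0.10051876] yaw 1.0794888121658528
top disc 460 circ 0.600584089756012 -0.16433893144130707 0.04219667240977287 rect ((600.8001708984375, -163.67967224121094), (81.8138656616211, 79.47210693359375), 88.37092590332031) mean [ 0.59960766 -0.16220074  0.02224864] yaw 2.318346552146016
top bar 154 circ 0.601274311542511 -0.1652059555053711 0.035329338163137436 rect ((600.271484375, -164.1797637939453), (69.30715942382812, 16.621631622314453), 44.34022903442383) mean [ 0.59984099 -0.16426044  0.05370444] yaw 0.7910347956525375
top lid 547 [0.61361204 0.14091642 0.13365666] [ 0.68804404 -0.67150195  0.27510095] [0.53022446 0.08016581 0.08517572] [0.66434027 0.20948594 0.19130331]
side headtop 757 circ 0.563721776008606 0.04330640658736229 0.05491122603416443 rect ((564.0167846679688, 42.680850982666016), (107.19268035888672, 104.27985382080078), 71.6964340209961) mean [0.56160866 0.0386581  0.10033827] yaw 1.2376408877183067
side disc 698 circ 0.6023735404014587 -0.16486138105392456 0.04268060624599457 rect ((600.9456787109375, -167.0122528076172), (79.54460906982422, 82.53663635253906), 50.071292877197266) mean [ 0.6001576  -0.16961748  0.02270571] yaw 2.406957460233527
side bar 223 circ 0.6009071469306946 -0.16489170491695404 0.03603656589984894 rect ((601.8738403320312, -165.92538452148438), (71.5838394165039, 16.565471649169922), 44.67947006225586) mean [ 0.59983029 -0.16861635  0.05332798] yaw 0.7817670688397755
side lid 360 [0.6089537  0.12735395 0.13043972] [-0.65003916  0.70502545 -0.28352813] [0.534269   0.08001837 0.0850953 ] [0.66238452 0.20588356 0.18847502]
```

```bash
cat >> h.py <<'E'
C=np.array([.5633,.0438]);PSI=-.275
def g2w(x,y): return C+np.array([np.cos(PSI)*x-np.sin(PSI)*y,np.sin(PSI)*x+np.cos(PSI)*y])
def st():
    o=get_obs();from scipy.spatial.transform import Rotation as Ro
    R=Ro.from_quat(o['ee_rot']).as_matrix();yaw=np.arctan2(R[1,0],R[0,0])
    return o,R,yaw
def show(goal=None,yaw=None):
    o,R,y=st();print('t',round(float(o['clock']),2),'pos',o['position'].round(4),'yaw',round(float(y),4),'z',R[:,2].round(4),'F',np.round(o['ft_force'],1),'T',np.round(o['torque'],2),'w',round(float(o['grip_width']),3))
    print('q',np.round(o['joint_pos'],2))
    if goal is not None: print('tool shift mm',(R.T@(np.array(goal)-o['position'])*1000).round(1))
    if yaw is not None: print('wz',round(float((y-yaw+np.pi)%(2*np.pi)-np.pi),4))
E
python3 - <<'E'
from meas2 import *
import h
for n in ['top','side']:
    X,p=cloud(n,n+'0.npz');q=X.reshape(-1,3);q=q[~np.isnan(q[:,0])]
    r=(q[:,:2]-h.C);c,s=np.cos(h.PSI),np.sin(h.PSI)
    gx=c*r[:,0]+s*r[:,1];gy=-s*r[:,0]+c*r[:,1]
    k=(gx>-.1)&(gx<.14)&(gy>.075)&(gy<.19)&(q[:,2]>.085)
    G=np.c_[gx,gy,q[:,2]][k];print(n,k.sum(),G.min(0),G.max(0),G.mean(0))
    a,b=np.polyfit(G[:,2],G[:,0],1);print('x = ',a,'z+',b,'at z=.1,.18:',a*.1+b,a*.18+b)
    k=(gx>-.09)&(gx<.1)&(gy>.07)&(gy<.19)&(q[:,2]>.070)&(q[:,2]<.08);print('rim',gx[k].min(),gx[k].max(),gy[k].min(),gy[k].max())
print(g2w(.1,.13))
E
python3 -m creep '[[0,0,-0.132,0,0,0,255],[0,0,-0.132,0,0,0,255],[0,0,-0.132,0,0,0,255],[0,0,-0.132,0,0,0,255]]' 30
python3 -c "
from h import *
show([*g2w(.1,.13),.256])"
```

```text
top 410 [0.01362559 0.08226236 0.08517572] [0.05618652 0.17771561 0.19130331] [0.03337755 0.12903427 0.14458877]
x =  -0.38302537502468 z+ 0.08875871922167482 at z=.1,.18: 0.050456181719206815 0.01981415171723243
rim -0.05062342650435175 0.05850397499766949 0.07002998291981816 0.17548873545054644
side 253 [0.01460014 0.08006531 0.0850953 ] [0.05659331 0.17498524 0.18847502] [0.03426989 0.11445939 0.14346039]
x =  -0.3744995745263375 z+ 0.08799574083537877 at z=.1,.18: 0.05054578338274502 0.02058581742063803
rim -0.0493755387788159 0.05936331239042882 0.0763609571643805 0.1765212100527081
[0.69484362 0.14176058]
clock: 0.5
position: [0.1593, -0.6041, 0.2558]
ee_rot: [0.923, 0.385, 0.0, -0.0]
ft_force: [0.2, -0.7, -0.3]
grip_width: 0.329
t 0.5 pos [ 0.1593 -0.6041  0.2558] yaw 0.7913 z [-2.e-04  8.e-04 -1.e+00] F [ 0.2 -0.7 -0.3] T [ 0.02 -0.    0.05] w 0.329
q [ 1.35  0.34 -0.14  1.46  0.05  1.35  0.43]
tool shift mm [ 9.070e+02 -1.434e+02  3.000e-01]
```

```bash

python3 -m creep '[[0,0,0,30,-5,0,255],[0,0,0,42,-7,0,255],[0,0,0,42,-7,0,255],[0,0,0,42,-7,0,255],[0,0,0,42,-7,0,255],[0,0,0,42,-7,0,255],[0,0,0,42,-7,0,255],[0,0,0,42,-7,0,255]]'
python3 -m creep '[[0,0,0,42,-7,0,255],[0,0,0,42,-7,0,255],[0,0,0,42,-7,0,255],[0,0,0,42,-7,0,255],[0,0,0,42,-7,0,255],[0,0,0,42,-7,0,255],[0,0,0,42,-7,0,255],[0,0,0,30,-5,0,255]]' 
python3 -c "
from h import *
show([*g2w(.1,.13),.256])"
```

```text
clock: 1.3
position: [0.3507, -0.3353, 0.2561]
ee_rot: [0.924, 0.383, -0.0, -0.0]
ft_force: [-0.0, 0.1, -0.0]
grip_width: 0.001
clock: 2.1
position: [0.5419, -0.0668, 0.2561]
ee_rot: [0.923, 0.384, 0.0, -0.0]
ft_force: [0.8, -0.0, 0.2]
grip_width: 0.0
t 2.1 pos [ 0.5419 -0.0668  0.2561] yaw 0.7878 z [ 0.e+00  8.e-04 -1.e+00] F [ 0.8 -0.   0.2] T [-0.03 -0.01 -0.01] w 0.0
q [ 0.62  0.22 -0.66  1.64  0.14  1.33 -0.85]
tool shift mm [255.7 -38.8   0.3]
```

```bash

python3 -m creep '[[0,0,0,42,-6,0,255],[0,0,0,42,-6,0,255],[0,0,0,42,-6,0,255],[0,0,0,42,-6,0,255],[0,0,0,42,-6,0,255],[0,0,0,36,-6,0,255],[0,0,0,10,-3,0,255]]'
python3 -c "
from h import *
show([*g2w(.1,.13),.165])"
```

```text
clock: 2.8
position: [0.6946, 0.1434, 0.2546]
ee_rot: [0.923, 0.385, -0.001, -0.001]
ft_force: [-1.1, -0.1, 0.1]
grip_width: 0.004
t 2.8 pos [0.6946 0.1434 0.2546] yaw 0.7899 z [-0.0023  0.002  -1.    ] F [-1.1 -0.1  0.1] T [-0.01  0.02 -0.01] w 0.004
q [ 0.14  0.61 -0.68  1.17  0.37  1.48 -1.25]
tool shift mm [-1.   1.6 89.6]
```

```bash

python3 -m creep '[[0,0,0,0,0,30,255],[0,0,0,0,0,40,255],[0,0,0,0,0,20,255],[0,0,0,0,0,0,255]]'
python3 -m creep '[[0,0,0,-7.3,-13.1,0,255],[0,0,0,-7.3,-13.1,0,255],[0,0,0,-7.3,-13.1,0,255],[0,0,0,-7.3,-13.1,0,255],[0,0,0,-7.3,-13.1,0,255]]'
python3 - <<'E'
from h import *
show();p,d=camera('side');crop('s',p,320,190,80,70,5,'pics/s1.png')
E
```

```text
clock: 3.2
position: [0.6926, 0.1376, 0.1623]
ee_rot: [0.924, 0.383, -0.003, -0.0]
ft_force: [0.4, -0.2, 0.1]
grip_width: 0.002
clock: 3.7
position: [0.6225, 0.1594, 0.1682]
ee_rot: [0.924, 0.383, 0.001, 0.001]
ft_force: [1.9, 0.1, -0.0]
grip_width: -0.001
t 3.7 pos [0.6225 0.1594 0.1682] yaw 0.7852 z [ 0.0026 -0.     -1.    ] F [ 1.9  0.1 -0. ] T [-0.04 -0.21  0.03] w -0.001
q [ 0.19  0.52 -0.7   1.49  0.35  1.25 -1.34]
```

View pics/s1.png

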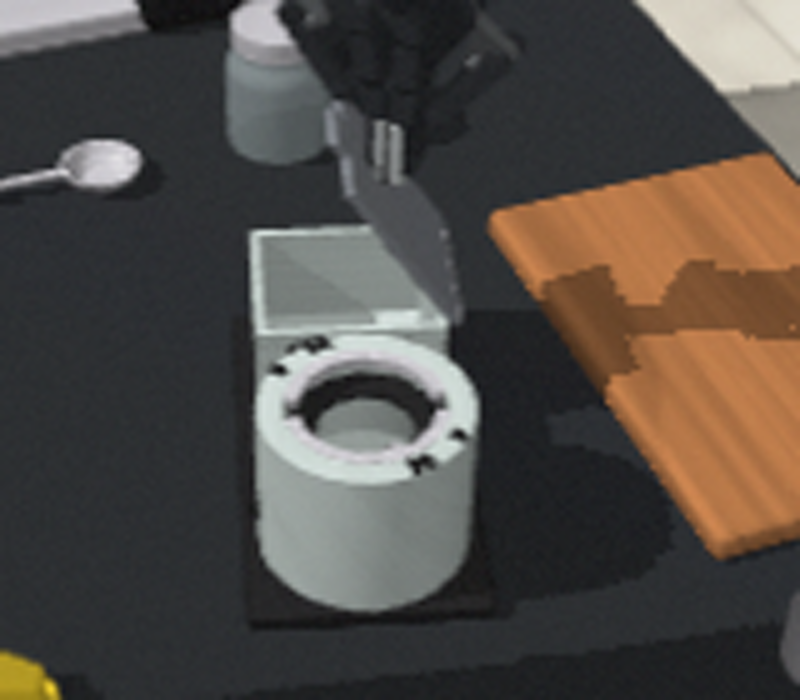

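The lid is leaning at about 55° with the fingertips on its outer face at crop (388,150). I'll keep following the arc down.

```bash

python3 -m creep '[[0,0,0,-5.3,-9.6,8,255],[0,0,0,-5.3,-9.6,10,255],[0,0,0,-3.9,-7,12,255],[0,0,0,-1.5,-2.6,12,255],[0,0,0,0,0,10,255]]'
python3 - <<'E'
from h import *
show()
E
python3 -m creep '[[0,0,0,0,0,5,255],[0,0,0,0,0,4,255],[0,0,0,0,0,2,255]]'
python3 - <<'E'
from h import *
show()
E
```

```text
clock: 4.25
position: [0.5909, 0.1686, 0.1144]
ee_rot: [0.924, 0.383, 0.0, 0.0]
ft_force: [0.0, -0.7, 1.5]
grip_width: 0.0
t 4.25 pos [0.5909 0.1686 0.1144] yaw 0.7859 z [ 9.e-04 -1.e-04 -1.e+00] F [ 0.  -0.7  1.5] T [ 0.02  0.1  -0.02] w 0.0
q [ 0.19  0.52 -0.7   1.62  0.36  1.13 -1.39]
clock: 4.55
position: [0.591, 0.1683, 0.1056]
ee_rot: [0.924, 0.383, -0.0, 0.001]
ft_force: [-15.9, -6.1, 36.9]
grip_width: 0.002
t 4.55 pos [0.591  0.1683 0.1056] yaw 0.7852 z [ 4.0e-04 -1.2e-03 -1.0e+00] F [-15.9  -6.1  36.9] T [-1.59  3.48  0.04] w 0.002
q [ 0.19  0.53 -0.7   1.63  0.37  1.12 -1.4 ]
```

```bash

python3 -m creep '[[0,0,0,0,0,-1,255],[0,0,0,0,0,0,255],[0,0,0,0,0,-10,255],[0,0,0,0,0,-40,255],[0,0,0,0,0,-50,0],[0,0,0,0,0,-50,0]]'
python3 - <<'E'
from h import *
show([.601,-.1645,.256],.787);p,d=camera('side');crop('s',p,320,190,80,70,5,'pics/s2.png')
E
```

```text
clock: 5.15
position: [0.5905, 0.1684, 0.2563]
ee_rot: [0.924, 0.383, -0.0, -0.0]
ft_force: [0.6, 0.2, 0.3]
grip_width: 0.332
t 5.15 pos [0.5905 0.1684 0.2563] yaw 0.7859 z [-1.e-04  3.e-04 -1.e+00] F [0.6 0.2 0.3] T [-0.04 -0.05  0.01] w 0.332
q [ 0.22  0.4  -0.75  1.46  0.27  1.39 -1.33]
tool shift mm [-2.281e+02  2.427e+02  2.000e-01]
wz -0.0011
```

View pics/s2.png

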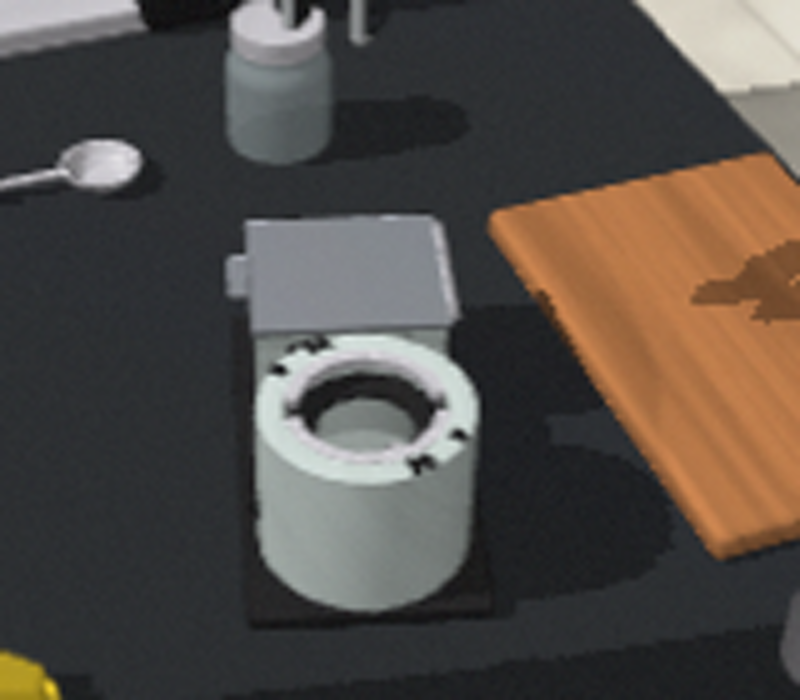

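The side view shows the bin lid lying flat at crop (345,270), so it is closed. Next I'll move over the cup_lid.

```bash

python3 -m creep '[[0,0,0,-20,22,0,0],[0,0,0,-30,32,0,0],[0,0,0,-30,32,0,0],[0,0,0,-30,32,0,0],[0,0,0,-30,32,0,0],[0,0,0,-30,32,0,0],[0,0,0,-30,32,0,0],[0,0,0,-20,20,0,0]]'
python3 - <<'E'
from h import *
show([.601,-.1645,.15],.787)
E
```

```text
clock: 6.0
position: [0.6004, -0.1569, 0.2545]
ee_rot: [0.925, 0.381, -0.0, 0.001]
ft_force: [-0.2, 0.3, -0.9]
grip_width: 1.001
t 6.0 pos [ 0.6004 -0.1569  0.2545] yaw 0.7821 z [ 4.0e-04 -1.3e-03 -1.0e+00] F [-0.2  0.3 -0.9] T [-0.01 -0.02  0.  ] w 1.001
q [ 0.66  0.39 -0.62  1.45  0.23  1.37 -0.76]
tool shift mm [ -4.9   5.6 104.6]
wz -0.0049
```

```bash

python3 -m creep '[[0,0,-0.004,-5,5.5,0,0],[0,0,0,0,0,30,0],[0,0,0,0,0,40,0],[0,0,0,0,0,34,0],[0,0,0,0,0,0,0]]'
python3 - <<'E'
from h import *
show([.601,-.1645,.05],.787);
p,d=camera('top');crop('s',p,383,192,60,50,6,'pics/t3.png')
p,d=camera('side');crop('s',p,370,260,60,50,6,'pics/s3.png')
E
```

```text
clock: 6.5
position: [0.5986, -0.1588, 0.146]
ee_rot: [0.923, 0.385, -0.003, -0.002]
ft_force: [-0.8, 0.6, 0.4]
grip_width: 1.001
t 6.5 pos [ 0.5986 -0.1588  0.146 ] yaw 0.791 z [-0.0069  0.0024 -1.    ] F [-0.8  0.6  0.4] T [-0.01 -0.    0.  ] w 1.001
q [ 0.65  0.47 -0.6   1.58  0.28  1.19 -0.79]
tool shift mm [-2.1  6.4 96. ]
wz 0.004
```

View pics/s3.png

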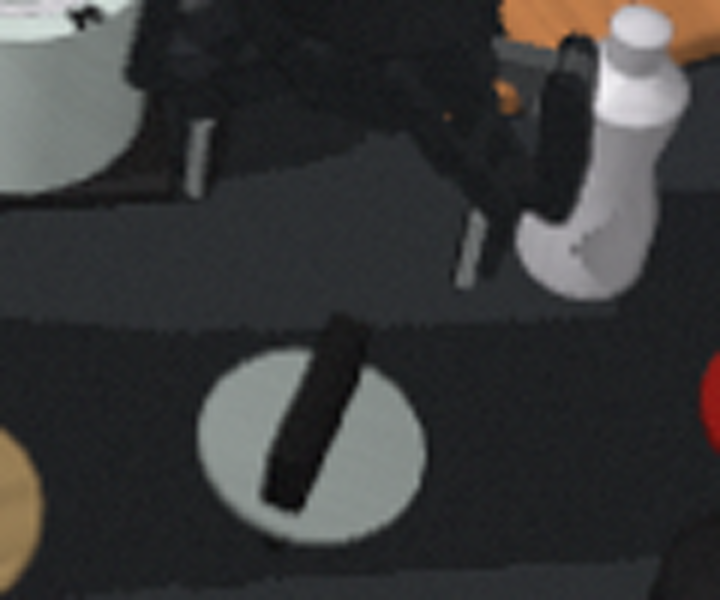

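The bar lies along its measured line at crop (315,415), and the open fingers straddle it. I'll re-read the pose now the arm has settled.

```bash
python3 -c "
from h import *
show([.601,-.1645,.05],.787)"
```

```text
t 6.6 pos [ 0.6014 -0.1592  0.1513] yaw 0.7908 z [ 4.e-04  5.e-04 -1.e+00] F [-0.2  0.2  0.5] T [-0.05 -0.02 -0.01] w 0.999
q [ 0.65  0.47 -0.6   1.57  0.28  1.19 -0.79]
tool shift mm [ -4.1   3.5 101.3]
wz 0.0038
```

```bash

python3 -m creep '[[0,0,0.004,-4,3.5,20,0],[0,0,0,0,0,30,0],[0,0,0,0,0,20,0],[0,0,0,0,0,10,0],[0,0,0,0,0,0,0],[0,0,0,0,0,0,0]]'
python3 -c "
from h import *
show([.601,-.1645,.05],.787)"
```

```text
clock: 7.2
position: [0.6018, -0.1652, 0.0723]
ee_rot: [0.924, 0.383, 0.001, 0.001]
ft_force: [0.4, 0.3, 0.0]
grip_width: 1.003
t 7.2 pos [ 0.6018 -0.1652  0.0723] yaw 0.7859 z [ 2.5e-03 -6.0e-04 -1.0e+00] F [0.4 0.3 0. ] T [-0.05  0.02 -0.02] w 1.003
q [ 0.63  0.56 -0.57  1.63  0.33  1.05 -0.82]
tool shift mm [-0.1 -1.1 22.3]
wz -0.0011
```

```bash

python3 -m creep '[[0,0,0,0,-0.8,12,0],[0,0,0,0,0,9,0],[0,0,0,0,0,0,0],[0,0,0,0,0,0,150],[0,0,0,0,0,0,180],[0,0,0,0,0,0,255],[0,0,0,0,0,0,255],[0,0,0,0,0,0,255]]' 60
python3 -c "
from h import *
show([.601,-.1645,.05],.787)"
```

```text
clock: 8.0
position: [0.6003, -0.1648, 0.0498]
ee_rot: [0.924, 0.383, 0.0, 0.0]
ft_force: [0.5, 0.5, 0.2]
grip_width: 0.179
t 8.0 pos [ 0.6003 -0.1648  0.0498] yaw 0.7857 z [ 8.e-04 -4.e-04 -1.e+00] F [0.5 0.5 0.2] T [0.03 0.12 0.  ] w 0.179
q [ 0.62  0.58 -0.56  1.65  0.35  1.02 -0.83]
tool shift mm [ 0.7  0.3 -0.2]
wz -0.0013
```

```bash

python3 -m creep '[[0,0,0,0,0,-10,255],[0,0,0,0,0,-30,255],[0,0,0,0,0,-40,255],[0,0,0,0,0,-40,255],[0,0,0,0,0,-40,255],[0,0,0,0,0,-10,255]]'
python3 -m creep '[[0,0,-0.1,0,0,0,255],[0,0,-0.14,0,0,0,255],[0,0,-0.14,0,0,0,255],[0,0,-0.14,0,0,0,255],[0,0,-0.14,0,0,0,255],[0,0,-0.14,0,0,0,255],[0,0,-0.14,0,0,0,255],[0,0,-0.14,0,0,0,255]]'
python3 -m creep '[[0,0,-0.14,0,0,0,255],[0,0,-0.14,0,0,0,255],[0,0,-0.14,0,0,0,255],[0,0,-0.14,0,0,0,255],[0,0,-0.14,0,0,0,255],[0,0,-0.14,0,0,0,255],[0,0,-0.14,0,0,0,255],[0,0,0,0,0,0,255]]'
python3 -c "
from h import *
show([*C,.22],PSI+np.pi)"
```

```text
clock: 8.6
position: [0.6017, -0.1645, 0.225]
ee_rot: [0.924, 0.383, 0.003, 0.002]
ft_force: [1.6, -0.2, -2.2]
grip_width: 0.178
clock: 9.4
position: [0.5996, -0.1646, 0.2189]
ee_rot: [0.593, 0.805, -0.0, -0.0]
ft_force: [-0.3, 0.3, -1.5]
grip_width: 0.177
clock: 10.2
position: [0.5996, -0.1647, 0.2188]
ee_rot: [0.146, 0.989, 0.0, -0.001]
ft_force: [-0.3, 0.1, -1.9]
grip_width: 0.178
t 10.2 pos [ 0.5996 -0.1647  0.2188] yaw 2.848 z [-9.e-04  5.e-04 -1.e+00] F [-0.3  0.1 -1.9] T [-0.01  0.05  0.01] w 0.178
q [ 0.9   0.53 -0.98  1.48  0.44  1.37  1.18]
tool shift mm [ 95.1 189.1  -1. ]
wz -0.0186
```

```bash

python3 -m creep '[[0,0,-0.018,7,14,0,255],[0,0,0,14,28,0,255],[0,0,0,15,30,0,255],[0,0,0,15,30,0,255],[0,0,0,15,30,0,255],[0,0,0,15,30,0,255],[0,0,0,10,20,0,255],[0,0,0,4,7,0,255]]'
python3 -m creep '[[0,0,0,0,0,0,255],[0,0,0,0,0,0,255]]'
python3 - <<'E'
from h import *
show([*C,.22],PSI+np.pi)
p,d=camera('top');np.savez('top4.npz',p=p,d=d);crop('s',p,311,200,60,50,6,'pics/t4.png')
p,d=camera('side');np.savez('side4.npz',p=p,d=d);crop('s',p,330,170,70,70,5,'pics/s4.png')
E
```

```text
clock: 11.0
position: [0.5594, 0.0474, 0.2196]
ee_rot: [0.137, 0.991, 0.0, 0.0]
ft_force: [-0.2, 0.6, -1.2]
grip_width: 0.177
clock: 11.2
position: [0.5609, 0.0421, 0.2192]
ee_rot: [0.139, 0.99, -0.0, 0.0]
ft_force: [0.8, 0.0, -0.7]
grip_width: 0.174
t 11.2 pos [0.5609 0.0421 0.2192] yaw 2.8618 z [-1.e-04 -8.e-04 -1.e+00] F [ 0.8  0.  -0.7] T [-0.01  0.01  0.  ] w 0.174
q [ 0.71  0.41 -1.07  1.64  0.37  1.32  0.86]
tool shift mm [-1.8  2.3 -0.8]
wz -0.0048
```

View pics/s4.png

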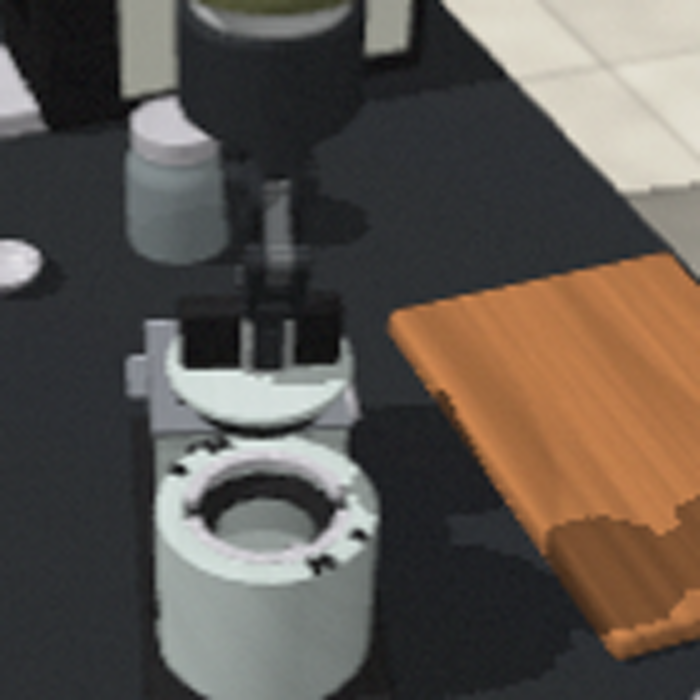

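View pics/t4.png

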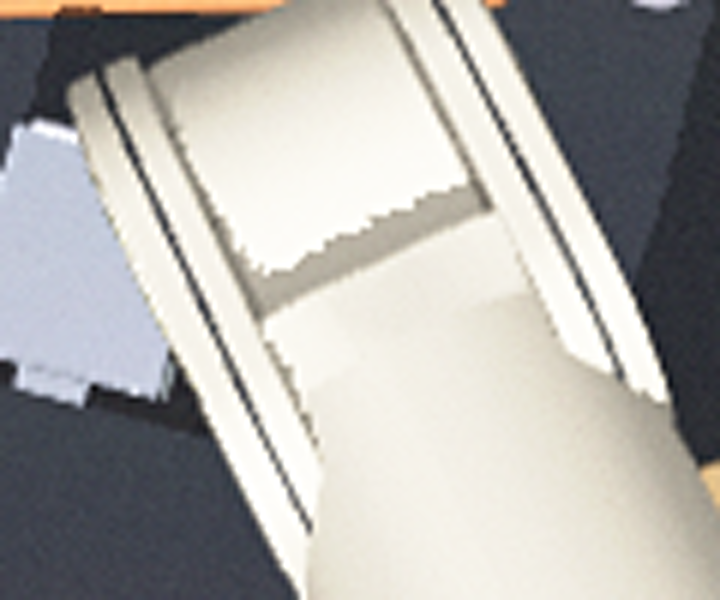

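The top view is blocked by the arm. The side view shows the lid level in the grip, bar from crop (183,335) to (340,330). I'll measure the lid centre against the head centre with the same camera.

```bash
python3 - <<'E'
from meas2 import *
import h
X,p=cloud('side','side4.npz');q=X.reshape(-1,3)
k=(np.hypot(q[:,0]-.562,q[:,1]-.043)<.06)&(q[:,2]>.183)&(q[:,2]<.200);w=q[k]
print('disc',k.sum(),cv2.minEnclosingCircle(w[:,:2].astype(np.float32)),w[:,2].mean(),np.median(w[:,2]))
g=cv2.cvtColor(p,cv2.COLOR_BGR2GRAY)
# boundary fit: image rows of disc front edge
m=k.reshape(400,640)&(g>90)
w=X[m];print(w.min(0),w.max(0))
hull=cv2.convexHull((w[:,:2]*1000).astype(np.float32))[:,0]/1000
from scipy.optimize import least_squares
P=hull[(hull-np.array([.562,.043]))@np.array([.2653,.6908])<0.01]
r=least_squares(lambda a:np.hypot(*(P-a).T)-.0415,[.562,.043],loss='soft_l1',f_scale=.001);print('disc r42 fit',r.x,len(P),np.abs(r.fun).max())
# head from same method
X0,p0=cloud('side','side4.npz');q=X0.reshape(-1,3)
k=(np.hypot(q[:,0]-.562,q[:,1]-.043)<.062)&(q[:,2]>.094)&(q[:,2]<.106);w=q[k]
hull=cv2.convexHull((w[:,:2]*1000).astype(np.float32))[:,0]/1000
P=hull[(hull-np.array([.562,.043]))@np.array([.2653,.6908])<0.01]
r=least_squares(lambda a:np.hypot(*(P-a).T)-.0535,[.562,.043],loss='soft_l1',f_scale=.001);print('head fit',r.x,len(P),np.abs(r.fun).max())
show([*C,.22],PSI+np.pi)
E
```

```text
disc 420 ((0.5574179887771606, 0.03919951990246773), 0.04156966134905815) 0.19245293162985883 0.1922364350169392
[ 0.51703654 -0.00131318  0.18703075] [0.5988658  0.06663795 0.19986678]
disc r42 fit [0.55761221 0.04039356] 20 0.001239223125007502
head fit [0.5633862  0.04171149] 19 0.0011746422664385622
t 11.3 pos [0.561  0.0416 0.2191] yaw 2.861 z [-3.e-04 -5.e-04 -1.e+00] F [-0.1  0.4 -2. ] T [ 0.02 -0.04  0.  ] w 0.179
q [ 0.71  0.41 -1.07  1.64  0.37  1.32  0.86]
tool shift mm [-1.6  2.7 -0.9]
wz -0.0056
```

```bash
python3 - <<'E'
from h import *
z=np.load('side4.npz');p=z['p'];o,R,y=st()
c=o['position'];ex=np.array([np.cos(y),np.sin(y),0]);ey=np.array([-np.sin(y),np.cos(y),0])
im=p.copy();big=cv2.resize(im[140:200,280:345],None,fx=10,fy=10,interpolation=cv2.INTER_CUBIC)
def dot(X,col):
    u,v=proj('side',X);cv2.circle(big,(int((u-280+.5)*10),int((v-140+.5)*10)),3,col,-1)
for s in (36,-36):
  for t in (8,-8):
    for h_ in (.022,.054): dot(c+ex*s/1e3+ey*t/1e3+np.array([0,0,-.05+h_]),(0,0,255))
for a in np.arange(0,6.28,.1):
    dot(c+42e-3*(ex*np.cos(a)+ey*np.sin(a))+np.array([0,0,-.05+.022]),(0,255,0))
    dot(c+42e-3*(ex*np.cos(a)+ey*np.sin(a))+np.array([0,0,-.05+.016]),(255,255,0))
cv2.imwrite('pics/ov4.png',big)
E
```

```text
(no output)
```

View pics/ov4.png

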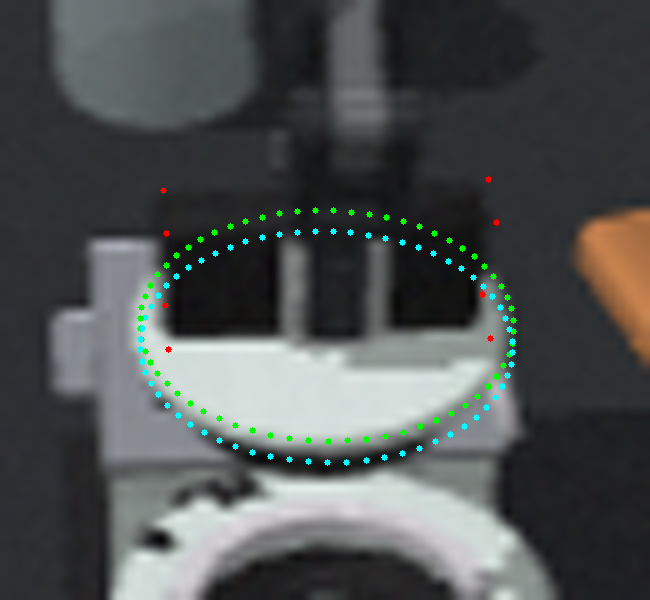

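```bash
python3 -c "
from h import *
show([.5647,.0432,.156],PSI+np.pi)"
python3 -m creep '[[0,0,-0.006,-3.2,2.5,15,255],[0,0,0,0,0,25,255],[0,0,0,0,0,15,255],[0,0,0,0,0,8,255],[0,0,0,0,0,0,255],[0,0,0,0,0,0,255]]'
python3 - <<'E'
from h import *
show([.5647,.0432,.15],PSI+np.pi)
p,d=camera('side');crop('s',p,312,190,40,35,10,'pics/s5.png')
show([.5647,.0432,.15],PSI+np.pi)
E
```

```text
t 11.3 pos [0.561  0.0416 0.2191] yaw 2.861 z [-3.e-04 -5.e-04 -1.e+00] F [-0.1  0.4 -2. ] T [ 0.02 -0.04  0.  ] w 0.179
q [ 0.71  0.41 -1.07  1.64  0.37  1.32  0.86]
tool shift mm [-3.1  2.6 63.1]
wz -0.0056
clock: 11.9
position: [0.5649, 0.0449, 0.1568]
ee_rot: [0.135, 0.991, 0.0, 0.0]
ft_force: [-0.1, 0.2, -0.9]
grip_width: 0.174
t 11.9 pos [0.5649 0.0449 0.1568] yaw 2.8698 z [ 6.e-04  2.e-04 -1.e+00] F [-0.1  0.2 -0.9] T [-0.02  0.03  0.02] w 0.174
q [ 0.66  0.48 -1.03  1.7   0.44  1.21  0.82]
tool shift mm [-0.3 -1.7  6.8]
wz 0.0032
t 11.95 pos [0.565  0.0449 0.1571] yaw 2.8698 z [ 1.2e-03  1.0e-04 -1.0e+00] F [ 0.8 -0.5 -2.1] T [0.   0.02 0.04] w 0.177
q [ 0.66  0.48 -1.03  1.7   0.44  1.21  0.82]
tool shift mm [-0.1 -1.7  7.1]
wz 0.0032
```

View pics/s5.png

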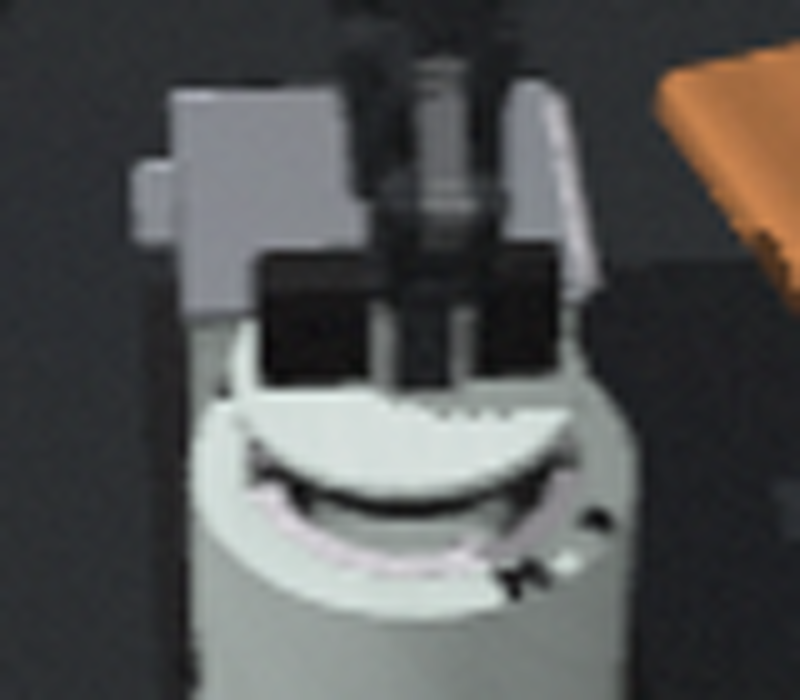

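The bar spans crop columns 258–560 (mid 409) and the head 192–637 (mid 414), so the lid is centred to about 1 mm. I'll make the small y correction and go in slowly.

```bash

python3 -m creep '[[0,0,0.002,-0.5,-1.5,3,255],[0,0,0,0,0,3,255],[0,0,0,0,0,3,255],[0,0,0,0,0,2,255]]'
python3 -c "
from h import *
show([.5652,.0434,.136],PSI+np.pi)"
python3 -m creep '[[0,0,0,0,0,2,255],[0,0,0,0,0,2,255]]'
python3 -c "
from h import *
show([.5652,.0434,.136],PSI+np.pi)"
```

```text
clock: 12.35
position: [0.5646, 0.0431, 0.145]
ee_rot: [0.136, 0.991, -0.0, -0.0]
ft_force: [0.8, -0.4, -1.5]
grip_width: 0.178
t 12.35 pos [0.5646 0.0431 0.145 ] yaw 2.8677 z [-1.e-04 -2.e-04 -1.e+00] F [ 0.8 -0.4 -1.5] T [0.04 0.   0.03] w 0.178
q [ 0.66  0.49 -1.02  1.71  0.45  1.19  0.81]
tool shift mm [-0.5  0.5  9. ]
wz 0.0011
clock: 12.55
position: [0.5646, 0.0431, 0.1412]
ee_rot: [0.136, 0.991, -0.0, 0.0]
ft_force: [-1.4, -0.5, -1.7]
grip_width: 0.181
t 12.55 pos [0.5646 0.0431 0.1412] yaw 2.8678 z [ 1.e-04 -1.e-04 -1.e+00] F [-1.4 -0.5 -1.7] T [ 0.   -0.01 -0.04] w 0.181
q [ 0.66  0.5  -1.02  1.72  0.45  1.19  0.81]
tool shift mm [-0.5  0.4  5.2]
wz 0.0012
```

No contact so far, at 9 mm below the rim, so the lugs are in the gaps. I'll continue down.

```bash

python3 -m creep '[[0,0,0,0,0,2,255],[0,0,0,0,0,2,255],[0,0,0,0,0,1,255]]'
python3 -c "
from h import *
show([.5652,.0434,.136],PSI+np.pi)"
python3 -m creep '[[0,0,0,0,0,0.5,255],[0,0,0,0,0,0.5,255],[0,0,0,0,0,0,255]]'
python3 - <<'E'
from h import *
show([.5652,.0434,.136],PSI+np.pi)
p,d=camera('side');crop('s',p,312,200,40,35,10,'pics/s6.png')
E
```

```text
clock: 12.85
position: [0.5645, 0.0431, 0.1361]
ee_rot: [0.136, 0.991, -0.0, -0.0]
ft_force: [-0.5, 0.7, -2.3]
grip_width: 0.17
t 12.85 pos [0.5645 0.0431 0.1361] yaw 2.8678 z [-2.e-04 -1.e-04 -1.e+00] F [-0.5  0.7 -2.3] T [0.03 0.06 0.04] w 0.17
q [ 0.65  0.5  -1.02  1.72  0.46  1.18  0.81]
tool shift mm [-0.6  0.5  0.1]
wz 0.0012
clock: 13.15
position: [0.5646, 0.0431, 0.1357]
ee_rot: [0.136, 0.991, -0.0, 0.0]
ft_force: [-2.7, -0.3, 4.8]
grip_width: 0.175
t 13.15 pos [0.5646 0.0431 0.1357] yaw 2.8678 z [ 1.e-04 -4.e-04 -1.e+00] F [-2.7 -0.3  4.8] T [-0.13  0.65 -0.01] w 0.175
q [ 0.65  0.5  -1.02  1.72  0.46  1.18  0.81]
tool shift mm [-0.5  0.4 -0.3]
wz 0.0012
```

View pics/s6.png

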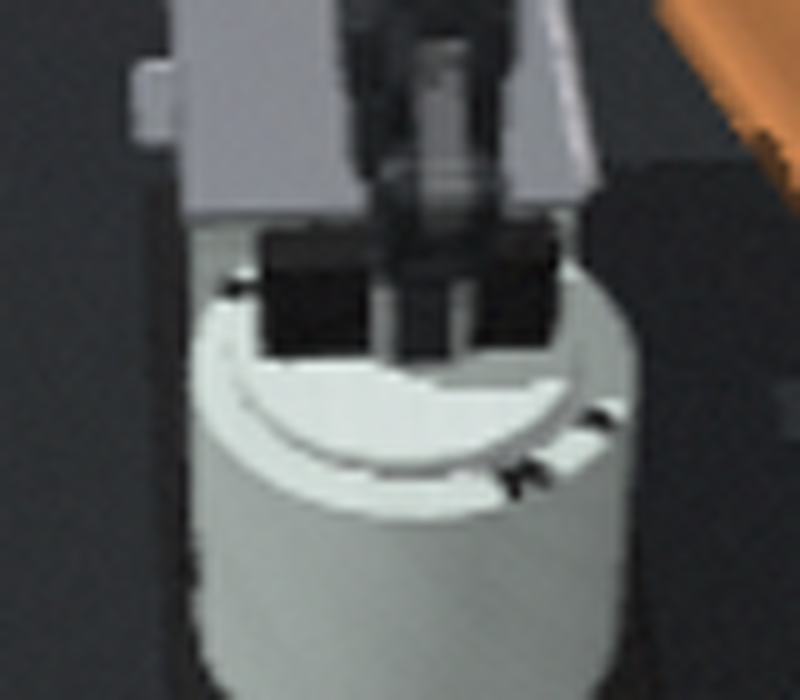

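The lid is seated: the disc lies flat on the rim at crop (405,390), and I feel about 5–7 N of contact at the expected height. Next is the clockwise twist.

```bash

python3 -m creep '[[0,0,0.06,0,0,0,255],[0,0,0.07,0,0,0,255],[0,0,0.07,0,0,0,255],[0,0,0.07,0,0,0,255]]'
python3 -c "
from h import *
show(None,PSI+np.pi-.59)"
python3 -m creep '[[0,0,0.07,0,0,0,255],[0,0,0.07,0,0,0,255],[0,0,0.07,0,0,0,255],[0,0,0.06,0,0,0,255],[0,0,0,0,0,0,255]]'
python3 - <<'E'
from h import *
show([.5652,.0434,.136],PSI+np.pi-.59)
p,d=camera('side');crop('s',p,312,200,40,35,10,'pics/s7.png');np.savez('side7.npz',p=p,d=d)
p,d=camera('top');crop('s',p,311,200,60,50,6,'pics/t7.png')
E
```

```text
clock: 13.6
position: [0.5648, 0.0432, 0.1357]
ee_rot: [0.27, 0.963, 0.0, 0.0]
ft_force: [-0.2, -0.3, 2.0]
grip_width: 0.175
t 13.6 pos [0.5648 0.0432 0.1357] yaw 2.595 z [ 7.e-04 -0.e+00 -1.e+00] F [-0.2 -0.3  2. ] T [-0.12  0.09  0.1 ] w 0.175
q [ 0.62  0.48 -0.96  1.72  0.43  1.16  0.56]
wz 0.3184
clock: 14.1
position: [0.5651, 0.0435, 0.1357]
ee_rot: [0.396, 0.918, 0.0, 0.001]
ft_force: [-0.2, 1.0, 1.8]
grip_width: 0.177
t 14.1 pos [0.5651 0.0435 0.1357] yaw 2.3273 z [ 1.3e-03  1.0e-04 -1.0e+00] F [-0.2  1.   1.8] T [ 0.21 -0.12  0.11] w 0.177
q [ 0.58  0.46 -0.91  1.72  0.39  1.15  0.31]
tool shift mm [-0.2  0.1 -0.3]
wz 0.0507
```

View pics/s7.png

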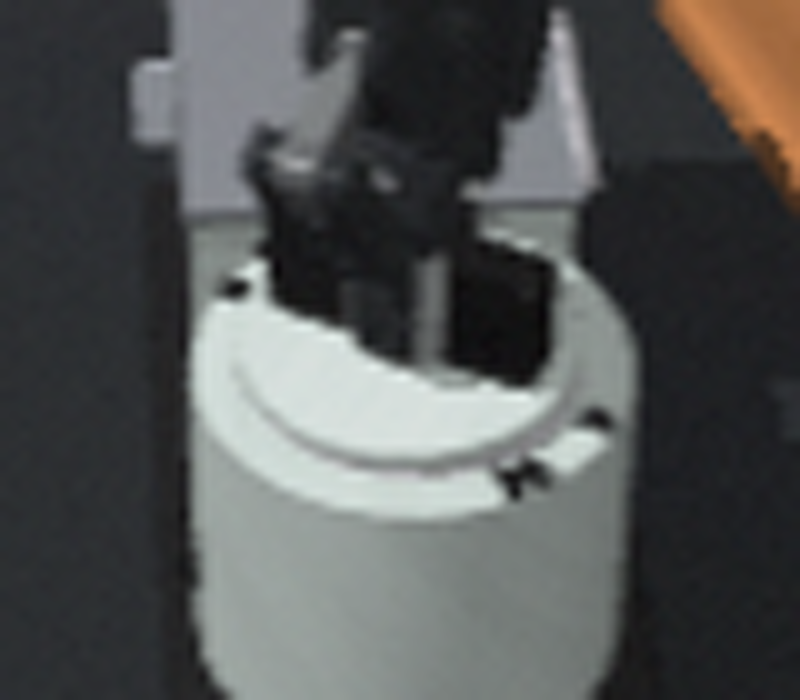

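View pics/t7.png

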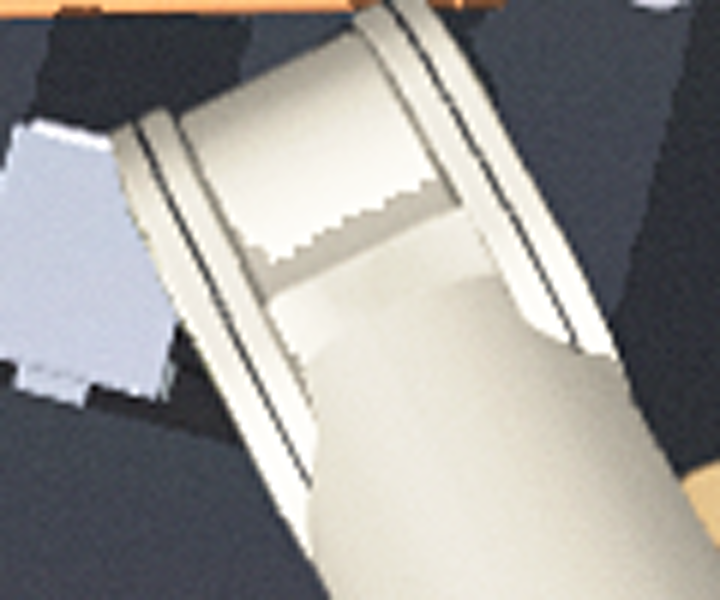

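```bash

python3 -m creep '[[0,0,0.025,0,0,0,255],[0,0,0.02,0,0,0,255],[0,0,0,0,0,0,255],[0,0,0,0,0,0,255],[0,0,0,0,0,0,255],[0,0,0,0,0,0,255],[0,0,0,0,0,0,255],[0,0,0,0,0,0,255]]'
python3 - <<'E'
from h import *
show([.5652,.0434,.136],PSI+np.pi-.59)
p,d=camera('side');o,R,y=st()
big=cv2.resize(p[165:235,272:352],None,fx=10,fy=10,interpolation=cv2.INTER_CUBIC)
c=np.array([C[0],C[1],.1])
def dot(X,col):
    u,v=proj('side',X);cv2.circle(big,(int((u-272+.5)*10),int((v-165+.5)*10)),3,col,-1)
for a in (0,np.pi): 
    q=PSI-.56+a;dot(c+.049*np.array([np.cos(q),np.sin(q),0]),(0,0,255))
    for s in (.036,.049):dot(c+s*np.array([np.cos(y+a),np.sin(y+a),0])+[0,0,.008],(0,255,0))
cv2.imwrite('pics/s8.png',big)
b=cv2.imread('pics/s2.png')
X=p[152:320]
print('bin lid region diff', cv2.absdiff(cv2.resize(p[120:260,240:400],None,fx=5,fy=5,interpolation=cv2.INTER_CUBIC)[220:320,240:290],b[220:320,240:290]).mean())
E
```

```text
clock: 15.0
position: [0.565, 0.0434, 0.1356]
ee_rot: [0.416, 0.909, 0.0, 0.0]
ft_force: [2.2, 3.2, 5.8]
grip_width: 0.177
t 15.0 pos [0.565  0.0434 0.1356] yaw 2.2832 z [ 1.e-03  4.e-04 -1.e+00] F [2.2 3.2 5.8] T [ 0.63 -0.62  0.14] w 0.177
q [ 0.58  0.46 -0.9   1.73  0.39  1.15  0.27]
tool shift mm [-0.2  0.1 -0.4]
wz 0.0066
bin lid region diff 7.711533333333334
```

View pics/s8.png

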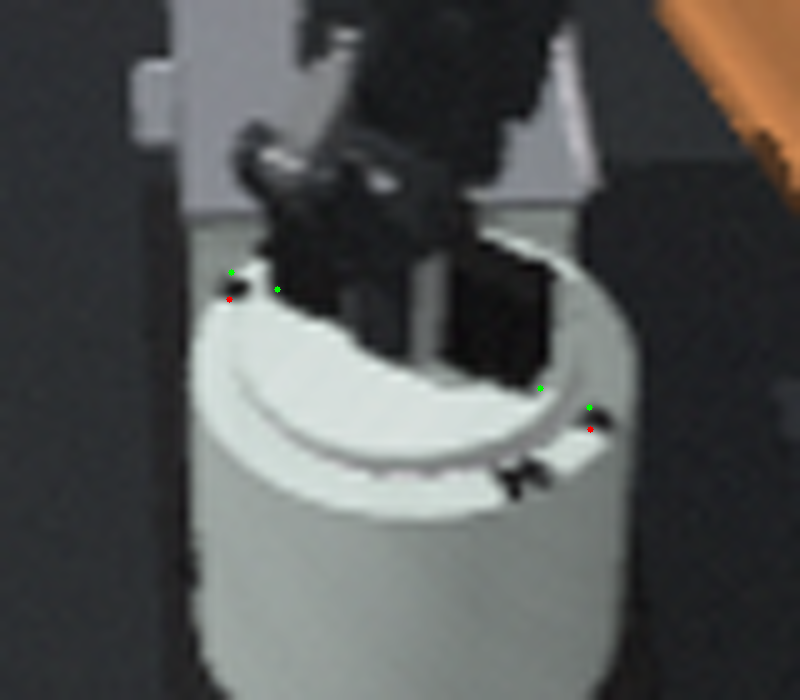

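The handle lines up with the single rib at crop (598,415), well short of the double rib at (522,478). The lid is flat on the rim, and the bin lid at (250,120) is still closed. The measured turn is 0.585 rad, which puts the collar at about 0.51, with a spring moment of 0.14 N m. Handing in.

```bash
python3 -c "
from workcell import *
print(hand_in())"
```

```text
the job is handed in; nothing more can be done
None
```

I closed the bin lid with the shut fingertips. Then I gripped the grey bayonet lid by its bar, seated it in the grinding head and turned it 0.585 rad clockwise. I handed in at about 15 s, still holding it with a 60 N grip setting; no verdict came back.

**Last checks:**
- **Bayonet lid:** it sits at seat height, with light contact (about 6 N) and the tool vertical.
- **Twist:** the collar works out at about 0.51 rad after the 0.07 slack. The wrist felt about 0.14 N m from the spring, a little above the quoted 0.10. The handle points at the single rib in the side view.
- **Bin lid:** it still looks closed in the side view.

**Limits and disagreements:**
- **Lid position in the grip:** the two ways I measured it disagreed by 1–3 mm. I aimed between them, and the lid went in without resistance.
- **Bystanders:** I did not re-measure them at the end. I felt no contact with them, and those in the later crops looked unmoved.

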